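Lay the next carton in bond on a packing stand

TASK

Build up the stack of cartons in the squaring stand like brickwork. First push the stray full-length carton of the bottom course along the back fence until it butts tight against its neighbour; then slide the full-length carton off the rollers onto the second course, so that it lies flat and square against the fence, butted tight against the half-length carton already laid up there, and bridges the joint below. Leave the cartons that are already in place where they are, the short carton on the rollers, and everything else on the bench alone.

Things in the scene. Friction and masses are not known exactly. Their poses are not given: they have to be found in the camera images.
- station: packing station, fixed (place and yaw vary): steel squaring stand with a roller bed in front. Origin on the table top, under the middle of the stand's depth, where the bottom joint should close; its x points away from the robot, at right angles to the fence, y along the fence to the left, z up. Stand's plate: top at z 6 mm, x -48 to 46 mm, y -150 to 270 mm; no stop at the left end
- fence (a point): point on the inner face of the stand's back fence, at its top edge (station x 46, y 0, z 71 mm); the fence is 4 mm thick and as long as the plate. Axes as the station
- end_stop (a point): point on the inner face of the stand's right end stop, at its top edge, half-way across (station x 0, y -142, z 91 mm); 4 mm thick. Axes as the station
- roller_bed (a point): point on top of the axle of rollers nearest the stand (station x -65, y 0, z 57.5 mm: 1.5 mm above the bottom course's top). Skate-wheel bed: 7 axles of free-turning steel rollers, 24 mm diameter, 16 mm wide, axes along the station's y, y -174 to 178 mm, every 28 mm back to x -233 mm; rails at y +-186 mm are lower than the rollers. Axes as the station
- lower_a: full-length taped brown carton, 88 mm (its x) x 140 mm (its y, along the fence) x 50 mm high, about 0.45 kg, already in place: bottom course, right, against the end stop and fence. Origin at the centre of its underside
- lower_b: full-length carton of the same size and weight: bottom course, left, on the plate near the fence, standing 25 to 60 mm away from lower_a. It is to be pushed in the -y direction of the station; its x axis is across the fence, y along it. Origin at the centre of its underside. It and the other cartons slide with a friction of 0.45 to 0.75; masses may be 0.8 to 1.4 times those given
- half_laid: half-length carton, 88 mm (its x) x 70 mm (its y) x 50 mm high, about 0.23 kg, already laid: second course, on the right half of lower_a, against the end stop and fence. Origin at the centre of its underside
- next_full: full-length carton, 88 x 140 x 50 mm (its x, y, z), about 0.45 kg: lies on the rollers, long side roughly along the fence, its middle 15 to 75 mm to the left of the line where the bottom joint is to close (station y 0). It is too wide to grip and is to be slid. Origin at the centre of its underside
- half_spare: half-length carton, 88 x 70 x 50 mm (its x, y, z): on the rollers at the right, stays there. Origin at the centre of its underside
- tape_roll: roll of brown packing tape lying flat to the right of the station, 100 mm diameter, 48 mm high; stays
- scanner: hand-held grey and black code scanner lying to the left of the station, 200 x 62 x 34 mm; stays
- pump_bottle: clear pump bottle with a white head, 74 mm diameter, 172 mm high, on the left; stays
- driver: screwdriver lying on the right; stays
- marker: yellow marker pen, 142 mm long, 12 mm thick, lying on the left; stays
- parts_bin: blue open parts bin with bulbs, 160 x 105 x 75 mm, on the right; stays
Mind the look-alikes: they are no part of the job. What is shaped like the next_full but green is not meant.

How it is judged:
By the outcome, as a careful person would: the job done as asked, in the order asked, and still so for the second after the job is handed in, with the robot touching nothing.
It also fails if it takes over 56 s, if anything falls off the work surface, if the arm or the gripper's body presses on something with over 40 N, if the wrist force passes 120 N, or if a joint passes its speed limit or range.

ROBOT

A 7-joint arm with a two-finger parallel gripper is mounted at the origin on the work surface. World frame = base frame: x ahead of the robot, y to its left, z up, the work surface at z = 0. Lengths are in m, angles in rad, forces in N, time in s.
With the tool pointing down it reaches from about 0.4 to 0.85 m from the base axis. Payload 4.5 kg.
Tool frame: the origin (TCP) lies between the finger pads; the fingertips stand r.tip_reach ahead of it and the grasp point (between the pads) lies 11 mm behind it (r.tip_reach is the distance from the TCP to the fingertips, in m); z points along the fingers, y is the line along which they close (so a half turn about z gives the same grasp; the last joint's range is limited). The gripper opens to 88 mm and grips with 3 to 60 N. Pads are 18 mm wide; open, the fingers measure 123 mm over their backs; the gripper's body (75 mm by 187 mm) begins 45 mm behind the grasp point.
Start: joints at [1.17, 0.689, -0.195, 1.565, 0.157, 0.902, -0.215], TCP at [0.263, -0.567, 0.247] pointing down, gripper open.
Joint ranges: [-3.01, 3.01], [-0.46, 2.08], [-1.47, 1.51], [0.13, 2.56], [-1, 4.14], [0.04, 2.09], [-2.66, 2.66]. Speed limits (rad/s): [2.57, 2.57, 3.14, 3.14, 3.14, 3.14, 3.14].

INTERFACE

Orientations are given as a unit quaternion [x, y, z, w].
In Python, from plant import r, vision, workorder gives the robot as it stands.
- The arm moves only by the tool drive_tool, never from a script. Its argument "targets" is a list of rows, each an object of numbers: "tx", "ty", "tz": the shift along the world's x, y, z in units of 0.03 m (1.0 is 0.03 m); "wx", "wy", "wz": the turn, a rotation vector about the world's x, y, z in units of 60 degrees (1.0 is 60 degrees); "claw": the opening, from -1 (shut) to 1 (fully open). A call has exactly 8 rows; each row shifts and turns the commanded pose from where the row before left it; what a row does not reach is not made up. A row lasts 1/10 s, in which the tool goes at most 50 mm and 8.59 degrees, less where a joint would pass 70% of its speed; a pose out of reach is approached as far as the arm can. A call with a number of a shift or a turn outside -1 to 1 is refused whole. A call with a gripper value outside its range is refused whole. The fingers move at their own pace and stop on an object; "force" is the grip in N (left out, the last holds). Time passes only in rows, so rows that do not move let the fingers close, or fill a call up. It gives the time, the measured TCP pose, the force, the opening and the grip force at its end, in the units of the state.
- r.get_state(): the state, without advancing time (a new reading comes with each control period).
- vision.snapshot(name): name is "side" or "top" or "wrist"; returns a dict with "image" (480x640x3 uint8, blue, green, red), "range_z" (480x640 float32, m along the optical axis (not along the pixel's ray), 0 where there is no reading), "K" (3x3 intrinsics, pixels), "cam_to_world" (4x4, takes a point from camera to world coordinates). Camera axes: x right, y up, looking along -z (the intrinsics and any distortion apply to the point x, -y, -z); pixel columns grow to the right and rows downward; lengths in m; the calibration is good to about 2 mm. A picture is of the moment at which its call begins.
- workorder.finish_job(): hands the job in; it is judged then, once.
The state is a dict: "clock": time; "q": joint angles; "qd": joint speeds; "joint_torque": joint torques, N m; "tool_pos": TCP position; "eef_rot": TCP orientation; "contact_force": force on the tool from outside, world axes, zero at the start; "moment": the same for the moment, N m; "opening": opening from 0.0 (shut) to 1.0 (fully open); "finger_force": force on a finger pad.
Only numpy, scipy, OpenCV 4.12 (cv2) and the standard library are available. Lean on these libraries where they do the work, as an engineer would, in place of code of your own. Each camera call takes 0.05 s, during which the arm holds its last target. There are 200 camera calls.

## Working session

There is one attempt and no reset: what is moved stays moved. The work goes in short steps, Python scripts to look and compute and a tool call to move; the robot and the scene stay as the last step left them, time stands still between calls to the robot, and variables do not carry over. Pictures are saved under pics/ and viewed, at most 10 in all, crops included, and the job is handed in when it is done.

Besides the shell and the picture viewer there is one more tool, called after "Request:" as name(argument=value, ...) on one line, values as JSON. drive_tool: Moves the arm, as the interface text tells. Its arguments: {"type":"object","properties":{"targets":{"type":"array","items":{"type":"object","properties":{"tx":{"type":"number"},"ty":{"type":"number"},"tz":{"type":"number"},"wx":{"type":"number"},"wy":{"type":"number"},"wz":{"type":"number"},"claw":{"type":"number"}}}},"force":{"type":"number"}},"required":["targets"]}

```bash
mkdir -p pics; ls
cat > h.py <<'E'
import numpy as np, cv2
from plant import r, vision, workorder
def cloud(s):
    K=s["K"];z=s["range_z"];v,u=np.indices(z.shape)
    P=np.stack([(u-K[0,2])/K[0,0]*z,-(v-K[1,2])/K[1,1]*z,-z],-1)
    T=s["cam_to_world"];return P@T[:3,:3].T+T[:3,3]
E
python3 - <<'E'
from h import *
for n in("top","side"):
    s=vision.snapshot(n);cv2.imwrite(f"pics/{n}0.png",s["image"]);np.savez(f"{n}0.npz",**s)
    print(n,s["K"],s["cam_to_world"].round(3),[k for k in s])
print(r.get_state(),r.tip_reach)
E
```

```text
pics
top [[496.71814763   0.         319.0468759 ]
 [  0.         496.71814763 236.70119456]
 [  0.           0.           1.        ]] [[ 1.100e-02  9.970e-01 -7.300e-02  3.970e-01]
 [-1.000e+00  1.000e-02 -2.000e-03  8.000e-03]
 [-1.000e-03  7.300e-02  9.970e-01  1.305e+00]
 [ 0.000e+00  0.000e+00  0.000e+00  1.000e+00]] ['image', 'range_z', 'K', 'cam_to_world']
side [[541.02272023   0.         323.95621129]
 [  0.         541.02272023 239.52947005]
 [  0.           0.           1.        ]] [[-0.906  0.334 -0.258  0.074]
 [-0.422 -0.692  0.586  0.993]
 [ 0.018  0.64   0.768  1.326]
 [ 0.     0.     0.     1.   ]] ['image', 'range_z', 'K', 'cam_to_world']
{'clock': 0.1, 'q': array([ 1.16979992,  0.68985287, -0.19448919,  1.56622649,  0.15730843,
        0.9025087 , -0.21511341]), 'qd': array([ 0.00122508, -0.00159781,  0.00042569, -0.0030769 , -0.00246332,
       -0.0013046 ,  0.00038224]), 'joint_torque': array([-2.26562275e-03, -5.28499925e+01, -1.27113070e+00, -1.53834826e+01,
       -5.25451661e-02,  1.96132823e-03,  1.45063660e-05]), 'tool_pos': array([ 0.26297941, -0.56637786,  0.24602253]), 'eef_rot': array([ 9.76457024e-01,  2.15710538e-01, -2.45294468e-04, -7.64810613e-04]), 'contact_force': array([ 0.87096369, -0.44293807, -0.51294661]), 'moment': array([0.0510757 , 0.01692212, 0.01366333]), 'finger_force': 0.0, 'opening': 0.9985225375563331} 0.008
```

View pics/top0.png

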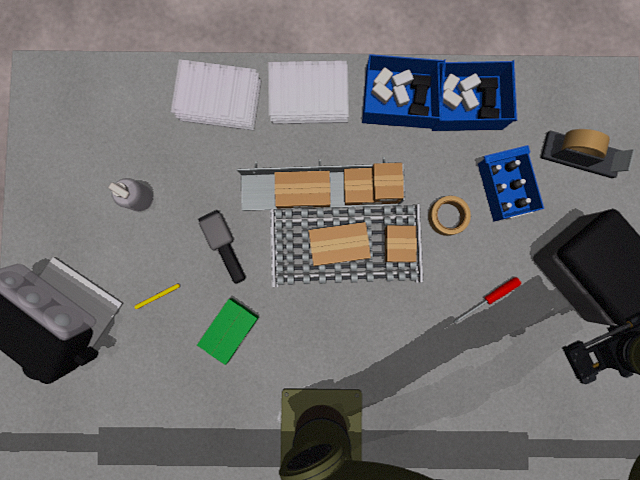

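View pics/side0.png

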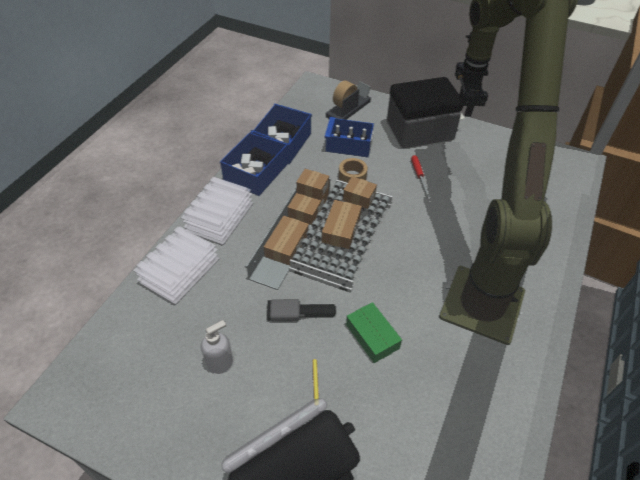

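The top view shows lower_b at (302,188), lower_a at (358,185), half_laid on it at (388,182), next_full at (340,243) and half_spare at (401,243). The green look-alike is at (228,330), well away from the rollers. Next I'll measure them by height.

```bash
cat >> h.py <<'E'
def rect(P,m):
    (c,(w,h),a)=cv2.minAreaRect((P[m][:,:2]*1000).astype(np.float32))
    if w<h: w,h,a=h,w,a+90
    a=(a+90)%180-90
    return np.round([*c,w,h,a],1)   # a: angle of long side from world x, deg
def win(P,u0,u1,v0,v1,z0,z1):
    m=np.zeros(P.shape[:2],bool);m[v0:v1,u0:u1]=1
    return m&(P[...,2]>z0)&(P[...,2]<z1)
E
python3 - <<'E'
from h import *
s=dict(np.load("top0.npz"));P=cloud(s)
for n,w in dict(lower_b=(255,338,165,212,.045,.065),lower_a=(338,380,165,212,.045,.064),half=(365,410,155,212,.095,.115),next=(300,376,215,270,.095,.12),spare=(380,422,215,270,.095,.12),green=(190,265,290,370,.03,.08)).items():
    m=win(P,*w);print(n,m.sum(),rect(P,m),P[m][:,2].mean().round(4))
m=win(P,235,425,155,180,.063,.085);Q=P[m];print(len(Q))
vx,vy,x,y=cv2.fitLine((Q[:,:2]*1000).astype(np.float32),cv2.DIST_HUBER,0,.01,.01).ravel();print("fence",vx,vy,x,y,np.degrees(np.arctan2(-vx,vy)) )
print(Q[::15].round(3))
for u in (250,262,302,358,388): print(u,[(v,*P[v,u].round(3)) for v in range(160,214,3)])
E
```

```text
lower_b 2189 [608.1  71.2 210.2 112.3 -89.3] 0.0561
lower_a 1170 [611.1 -88.3 114.6 105.5   0.8] 0.0557
half 1054 [ 624.5 -159.2   88.8   73.6    3.2] 0.1062
next 2104 [468.8 -39.4 140.4  88.5 -81.5] 0.1078
spare 1101 [ 471.5 -188.8   87.6   71.2    0.5] 0.1077
green 2054 [249.3 238.4 142.   89.2 -33.8] 0.0505
316
fence 0.041630827 -0.99913305 662.29205 47.47254 -177.61403
[[ 0.675 -0.199  0.07 ]
 [ 0.668 -0.045  0.074]
 [ 0.669 -0.083  0.072]
 [ 0.668 -0.12   0.076]
 [ 0.665  0.015  0.074]
 [ 0.667 -0.023  0.067]
 [ 0.667 -0.06   0.069]
 [ 0.667 -0.098  0.068]
 [ 0.663  0.106  0.067]
 [ 0.662  0.068  0.071]
 [ 0.662  0.03   0.075]
 [ 0.663 -0.007  0.071]
 [ 0.659  0.197  0.07 ]
 [ 0.66   0.159  0.067]
 [ 0.659  0.121  0.074]
 [ 0.66   0.083  0.07 ]
 [ 0.661  0.046  0.064]
 [ 0.656  0.204  0.071]
 [ 0.657  0.167  0.066]
 [ 0.657  0.129  0.067]
 [ 0.654  0.202  0.067]
 [ 0.633 -0.123  0.076]]
250 [(160, np.float64(0.694), np.float64(0.197), np.float64(0.003)), (163, np.float64(0.686), np.float64(0.196), np.float64(0.004)), (166, np.float64(0.679), np.float64(0.197), np.float64(-0.0)),
[... 4906 characters left out ...]
float64(0.622), np.float64(-0.156), np.float64(0.111)), (184, np.float64(0.615), np.float64(-0.156), np.float64(0.109)), (187, np.float64(0.608), np.float64(-0.156), np.float64(0.105)), (190, np.float64(0.6), np.float64(-0.156), np.float64(0.107)), (193, np.float64(0.593), np.float64(-0.156), np.float64(0.106)), (196, np.float64(0.586), np.float64(-0.157), np.float64(0.103)), (199, np.float64(0.58), np.float64(-0.158), np.float64(0.092)), (202, np.float64(0.581), np.float64(-0.166), np.float64(0.037)), (205, np.float64(0.578), np.float64(-0.17), np.float64(0.005)), (208, np.float64(0.563), np.float64(-0.163), np.float64(0.058)), (211, np.float64(0.555), np.float64(-0.163), np.float64(0.06))]
```

Run:
```python
import cv2
i=cv2.imread("pics/top0.png")[145:295,225:435]
cv2.imwrite("pics/crop1.png",cv2.resize(i,(798,570),interpolation=cv2.INTER_CUBIC))
```

```text
(no output)
```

View pics/crop1.png

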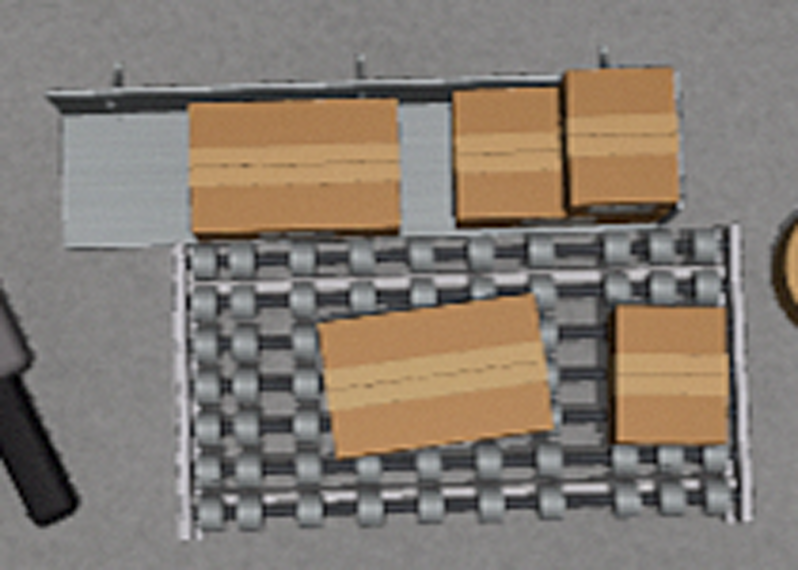

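The crop confirms it: next_full is the brown taped full-length carton at crop (435,375), half_spare is the short one at (670,375), and the green box isn't on the rollers. Now I'll refine the station frame and lower_b.

```bash
cat >> h.py <<'E'
def brown(s):
    h=cv2.cvtColor(s["image"],cv2.COLOR_BGR2HSV);return (h[...,0]>8)&(h[...,0]<22)&(h[...,1]>70)&(h[...,2]>60)
A=np.radians(2.4);O=np.array([618.,-52.4])
R=np.array([[np.cos(A),-np.sin(A)],[np.sin(A),np.cos(A)]])
def st(p): return ((np.asarray(p)-O)@R).round(1)
def wo(p): return (np.asarray(p)@R.T+O).round(1)
def pose():
    s=r.get_state();p=s["tool_pos"]*1000
    print("t",round(s["clock"],2),"tcp",p.round(1),"st",st(p[:2]),"F",s["contact_force"].round(1),"quat",s["eef_rot"].round(3))
E
python3 - <<'E'
from h import *
s=dict(np.load("top0.npz"));P=cloud(s);b=brown(s)
for n,w in dict(lower_b=(255,338,165,212,.048,.064),lower_a=(338,380,165,212,.048,.064),half=(365,410,155,212,.098,.115),next=(300,376,215,270,.095,.12),spare=(380,422,215,270,.095,.12)).items():
    m=(win(P,*w)&b).astype(np.uint8);m=cv2.morphologyEx(m,cv2.MORPH_OPEN,np.ones((3,3)))>0
    c=rect(P,m);print(n,m.sum(),c,"st",st(c[:2]))
# rails and fence direction from lines
Q=P[win(P,236,380,155,180,.066,.08)];f=np.polyfit(Q[:,1],Q[:,0],1);print("fence yaw",np.degrees(np.arctan(-f[0])),"x at y=-.05",np.polyval(f,-.05))
m=win(P,280,420,206,222,.05,.07);Q=P[m];print("blackbox z",P[200:340,530:640,2].max())
E
```

```text
lower_b 1866 [612.2  55.3 138.7  89.6 -87.8] st [ -1.3 107.8]
lower_a 949 [621.2 -88.1  87.9  69.3   1.1] st [  1.7 -35.8]
half 1018 [ 624.3 -157.2   88.    69.6    2.4] st [   1.9 -105. ]
next 2076 [468.8 -39.1 139.8  88.4 -81.3] st [-148.5   19.5]
spare 1071 [ 471.5 -188.7   87.6   71.     0.5] st [-152.1 -130. ]
fence yaw 1.9060602321342568 x at y=-.05 0.6654205487774738
blackbox z 1.305331349736205
```

```bash
sed -i 's/-52.4\]/-50.8]/' h.py; echo ok
```

```text
ok
```

Request:
drive_tool(targets=[{"tx": 0.2, "ty": 0.5, "wz": -0.1, "claw": -1}, {"tx": 0.4, "ty": 1, "wz": -0.1, "claw": -1}, {"tx": 0.4, "ty": 1, "wz": -0.1, "claw": -1}, {"tx": 0.4, "ty": 1, "wz": -0.075, "claw": -1}, {"tx": 0.4, "ty": 1, "claw": -1}, {"tx": 0.4, "ty": 1, "claw": -1}, {"tx": 0.4, "ty": 1, "claw": -1}, {"tx": 0.4, "ty": 1, "claw": -1}])

```text
validation failed for argument at $.ta...
```

Request:
drive_tool(targets=[{"tx": 0.5, "ty": 1, "claw": -1}, {"tx": 0.5, "ty": 1, "claw": -1}, {"tx": 0.5, "ty": 1, "claw": -1}, {"tx": 0.5, "ty": 1, "claw": -1}, {"tx": 0.5, "ty": 1, "claw": -1}, {"tx": 0.5, "ty": 1, "claw": -1}, {"tx": 0.5, "ty": 1, "claw": -1}, {"tx": 0.5, "ty": 1, "claw": -1}])

```text
validation failed for argument at $.ta...
```

Request:
drive_tool(targets=[{"tx": 0.2, "ty": 0.5, "tz": 0, "wx": 0, "wy": 0, "wz": -0.1, "claw": -1}, {"tx": 0.4, "ty": 1, "tz": 0, "wx": 0, "wy": 0, "wz": -0.1, "claw": -1}, {"tx": 0.4, "ty": 1, "tz": 0, "wx": 0, "wy": 0, "wz": -0.1, "claw": -1}, {"tx": 0.4, "ty": 1, "tz": 0, "wx": 0, "wy": 0, "wz": -0.075, "claw": -1}, {"tx": 0.4, "ty": 1, "tz": 0, "wx": 0, "wy": 0, "wz": 0, "claw": -1}, {"tx": 0.4, "ty": 1, "tz": 0, "wx": 0, "wy": 0, "wz": 0, "claw": -1}, {"tx": 0.4, "ty": 1, "tz": 0, "wx": 0, "wy": 0, "wz": 0, "claw": -1}, {"tx": 0.4, "ty": 1, "tz": 0, "wx": 0, "wy": 0, "wz": 0, "claw": -1}])

```text
clock: 0.9
tool_pos: [0.3535, -0.3405, 0.2465]
eef_rot: [1.0, 0.021, -0.0, -0.0]
contact_force: [-0.0, 0.5, 0.5]
opening: 0.292
finger_force: 0.0
```

Request:
drive_tool(targets=[{"tx": 0.5, "ty": 1, "tz": 0, "wx": 0, "wy": 0, "wz": 0, "claw": -1}, {"tx": 0.5, "ty": 1, "tz": 0, "wx": 0, "wy": 0, "wz": 0, "claw": -1}, {"tx": 0.5, "ty": 1, "tz": 0, "wx": 0, "wy": 0, "wz": 0, "claw": -1}, {"tx": 0.5, "ty": 1, "tz": 0, "wx": 0, "wy": 0, "wz": 0, "claw": -1}, {"tx": 0.5, "ty": 1, "tz": 0, "wx": 0, "wy": 0, "wz": 0, "claw": -1}, {"tx": 0.5, "ty": 1, "tz": 0, "wx": 0, "wy": 0, "wz": 0, "claw": -1}, {"tx": 0.5, "ty": 1, "tz": 0, "wx": 0, "wy": 0, "wz": 0, "claw": -1}, {"tx": 0.5, "ty": 1, "tz": 0, "wx": 0, "wy": 0, "wz": 0, "claw": -1}])

```text
clock: 1.7
tool_pos: [0.4735, -0.1005, 0.2465]
eef_rot: [1.0, 0.021, -0.0, -0.0]
contact_force: [0.4, 0.4, -0.7]
opening: 0.002
finger_force: 0.0
```

Request:
drive_tool(targets=[{"tx": 0.5, "ty": 1, "tz": 0, "wx": 0, "wy": 0, "wz": 0, "claw": -1}, {"tx": 0.5, "ty": 1, "tz": 0, "wx": 0, "wy": 0, "wz": 0, "claw": -1}, {"tx": 0.5, "ty": 1, "tz": 0, "wx": 0, "wy": 0, "wz": 0, "claw": -1}, {"tx": 0.5, "ty": 1, "tz": 0, "wx": 0, "wy": 0, "wz": 0, "claw": -1}, {"tx": 0.5, "ty": 1, "tz": 0, "wx": 0, "wy": 0, "wz": 0, "claw": -1}, {"tx": 0.5, "ty": 1, "tz": 0, "wx": 0, "wy": 0, "wz": 0, "claw": -1}, {"tx": 0.5, "ty": 1, "tz": 0, "wx": 0, "wy": 0, "wz": 0, "claw": -1}, {"tx": 0.5, "ty": 1, "tz": 0, "wx": 0, "wy": 0, "wz": 0, "claw": -1}])

```text
clock: 2.5
tool_pos: [0.5934, 0.1394, 0.2463]
eef_rot: [1.0, 0.021, -0.0, 0.0]
contact_force: [-0.4, -0.1, 0.1]
opening: 0.005
finger_force: 0.0
```

Request:
drive_tool(targets=[{"tx": 0.6, "ty": 0.9, "tz": 0, "wx": 0, "wy": 0, "wz": 0, "claw": -1}, {"tx": 0, "ty": 0, "tz": -1, "wx": 0, "wy": 0, "wz": 0, "claw": -1}, {"tx": 0, "ty": 0, "tz": -1, "wx": 0, "wy": 0, "wz": 0, "claw": -1}, {"tx": 0, "ty": 0, "tz": -1, "wx": 0, "wy": 0, "wz": 0, "claw": -1}, {"tx": 0, "ty": 0, "tz": -1, "wx": 0, "wy": 0, "wz": 0, "claw": -1}, {"tx": 0, "ty": 0, "tz": -1, "wx": 0, "wy": 0, "wz": 0, "claw": -1}, {"tx": 0, "ty": 0, "tz": -1, "wx": 0, "wy": 0, "wz": 0, "claw": -1}, {"tx": 0, "ty": 0, "tz": -0.85, "wx": 0, "wy": 0, "wz": 0, "claw": -1}])

```text
clock: 3.3
tool_pos: [0.6105, 0.165, 0.0392]
eef_rot: [1.0, 0.021, -0.001, 0.0]
contact_force: [-0.6, -0.4, -0.0]
opening: 0.006
finger_force: 0.0
```

Request:
drive_tool(targets=[{"tx": 0.01, "ty": -0.2, "tz": 0, "wx": 0, "wy": 0, "wz": 0, "claw": -1}, {"tx": 0.01, "ty": -0.2, "tz": 0, "wx": 0, "wy": 0, "wz": 0, "claw": -1}, {"tx": 0.01, "ty": -0.2, "tz": 0, "wx": 0, "wy": 0, "wz": 0, "claw": -1}, {"tx": 0.01, "ty": -0.2, "tz": 0, "wx": 0, "wy": 0, "wz": 0, "claw": -1}, {"tx": 0.01, "ty": -0.2, "tz": 0, "wx": 0, "wy": 0, "wz": 0, "claw": -1}, {"tx": 0.01, "ty": -0.2, "tz": 0, "wx": 0, "wy": 0, "wz": 0, "claw": -1}, {"tx": 0.01, "ty": -0.2, "tz": 0, "wx": 0, "wy": 0, "wz": 0, "claw": -1}, {"tx": 0.01, "ty": -0.15, "tz": 0, "wx": 0, "wy": 0, "wz": 0, "claw": -1}])

```text
clock: 4.1
tool_pos: [0.6149, 0.1217, 0.0428]
eef_rot: [1.0, 0.022, 0.002, -0.002]
contact_force: [-0.8, 6.6, 3.6]
opening: 0.007
finger_force: 3.3
```

Request:
drive_tool(targets=[{"tx": 0, "ty": -0.05, "tz": 0, "wx": 0, "wy": 0, "wz": 0, "claw": -1}, {"tx": 0, "ty": -0.05, "tz": 0, "wx": 0, "wy": 0, "wz": 0, "claw": -1}, {"tx": 0, "ty": -0.05, "tz": 0, "wx": 0, "wy": 0, "wz": 0, "claw": -1}, {"tx": 0, "ty": -0.05, "tz": 0, "wx": 0, "wy": 0, "wz": 0, "claw": -1}, {"tx": 0, "ty": -0.05, "tz": 0, "wx": 0, "wy": 0, "wz": 0, "claw": -1}, {"tx": 0, "ty": 0, "tz": 0, "wx": 0, "wy": 0, "wz": 0, "claw": -1}, {"tx": 0, "ty": 0, "tz": 0, "wx": 0, "wy": 0, "wz": 0, "claw": -1}, {"tx": 0, "ty": 0, "tz": 0, "wx": 0, "wy": 0, "wz": 0, "claw": -1}])

```text
clock: 4.9
tool_pos: [0.6149, 0.1143, 0.0428]
eef_rot: [1.0, 0.022, 0.002, -0.002]
contact_force: [0.1, 6.7, 3.7]
opening: 0.005
finger_force: 2.9
```

```bash
cat > meas.py <<'E'
from h import *
import sys
def meas(name):
    s=vision.snapshot("top");cv2.imwrite(f"pics/{name}.png",s["image"]);P=cloud(s);b=brown(s)
    for n,(z0,z1) in dict(low=(.048,.064),high=(.098,.116)).items():
        m=(b&(P[...,2]>z0)&(P[...,2]<z1)&(P[...,0]>.38)&(P[...,0]<.7)&(abs(P[...,1])<.25)).astype(np.uint8)
        m=cv2.morphologyEx(m,cv2.MORPH_OPEN,np.ones((3,3)));k,L,S,_=cv2.connectedComponentsWithStats(m)
        for i in range(1,k):
            if S[i,4]>150: c=rect(P,L==i);print(n,S[i,4],c,"st",st(c[:2]))
    pose()
meas(sys.argv[1])
E
python3 meas.py a1
```

```text
low 940 [621.1 -88.4  88.9  69.8   1.4] st [  1.5 -37.7]
low 1003 [613.6  16.  110.4  89.6 -88.5] st [-1.6 66.9]
high 1011 [ 624.4 -157.5   87.2   70.     2.1] st [   1.9 -106.9]
high 2089 [468.6 -39.1 139.7  88.3 -81.7] st [-148.8   17.9]
high 1072 [ 4.713e+02 -1.888e+02  8.760e+01  7.120e+01  4.000e-01] st [-152.4 -131.7]
t 4.95 tcp [614.9 114.3  42.8] st [  3.8 165.1] F [0.2 5.8 3. ] quat [ 1.     0.022  0.002 -0.002]
```

Request:
drive_tool(targets=[{"tx": 0.005, "ty": -0.1, "tz": 0, "wx": 0, "wy": 0, "wz": 0, "claw": -1}, {"tx": 0.005, "ty": -0.1, "tz": 0, "wx": 0, "wy": 0, "wz": 0, "claw": -1}, {"tx": 0.005, "ty": -0.1, "tz": 0, "wx": 0, "wy": 0, "wz": 0, "claw": -1}, {"tx": 0.005, "ty": -0.05, "tz": 0, "wx": 0, "wy": 0, "wz": 0, "claw": -1}, {"tx": 0, "ty": -0.03, "tz": 0, "wx": 0, "wy": 0, "wz": 0, "claw": -1}, {"tx": 0, "ty": 0, "tz": 0, "wx": 0, "wy": 0, "wz": 0, "claw": -1}, {"tx": 0, "ty": 0, "tz": 0, "wx": 0, "wy": 0, "wz": 0, "claw": -1}, {"tx": 0, "ty": 0, "tz": 0, "wx": 0, "wy": 0, "wz": 0, "claw": -1}])

```text
clock: 5.75
tool_pos: [0.6155, 0.103, 0.0428]
eef_rot: [1.0, 0.022, 0.002, -0.002]
contact_force: [-0.7, 5.0, 3.2]
opening: 0.005
finger_force: 3.0
```

Request:
drive_tool(targets=[{"tx": 0, "ty": -0.03, "tz": 0, "wx": 0, "wy": 0, "wz": 0, "claw": -1}, {"tx": 0, "ty": -0.03, "tz": 0, "wx": 0, "wy": 0, "wz": 0, "claw": -1}, {"tx": 0, "ty": -0.03, "tz": 0, "wx": 0, "wy": 0, "wz": 0, "claw": -1}, {"tx": 0, "ty": 0, "tz": 0, "wx": 0, "wy": 0, "wz": 0, "claw": -1}, {"tx": 0, "ty": 0, "tz": 0, "wx": 0, "wy": 0, "wz": 0, "claw": -1}, {"tx": 0, "ty": 0, "tz": 0, "wx": 0, "wy": 0, "wz": 0, "claw": -1}, {"tx": 0, "ty": 0, "tz": 0, "wx": 0, "wy": 0, "wz": 0, "claw": -1}, {"tx": 0, "ty": 0, "tz": 0, "wx": 0, "wy": 0, "wz": 0, "claw": -1}])

```text
clock: 6.55
tool_pos: [0.6154, 0.1022, 0.0429]
eef_rot: [1.0, 0.023, 0.002, -0.003]
contact_force: [-0.5, 9.1, 3.4]
opening: 0.001
finger_force: 4.4
```

Request:
drive_tool(targets=[{"tx": 0, "ty": -0.05, "tz": 0, "wx": 0, "wy": 0, "wz": 0, "claw": -1}, {"tx": 0, "ty": -0.05, "tz": 0, "wx": 0, "wy": 0, "wz": 0, "claw": -1}, {"tx": 0, "ty": -0.05, "tz": 0, "wx": 0, "wy": 0, "wz": 0, "claw": -1}, {"tx": 0, "ty": -0.05, "tz": 0, "wx": 0, "wy": 0, "wz": 0, "claw": -1}, {"tx": 0, "ty": 0, "tz": 0, "wx": 0, "wy": 0, "wz": 0, "claw": -1}, {"tx": 0, "ty": 0, "tz": 0, "wx": 0, "wy": 0, "wz": 0, "claw": -1}, {"tx": 0, "ty": 0, "tz": 0, "wx": 0, "wy": 0, "wz": 0, "claw": -1}, {"tx": 0, "ty": 0, "tz": 0, "wx": 0, "wy": 0, "wz": 0, "claw": -1}])

```text
clock: 7.35
tool_pos: [0.6153, 0.1011, 0.043]
eef_rot: [1.0, 0.024, 0.002, -0.006]
contact_force: [-1.1, 15.7, 3.5]
opening: 0.004
finger_force: 8.0
```

Request:
drive_tool(targets=[{"tx": 0, "ty": 0.3, "tz": 0, "wx": 0, "wy": 0, "wz": 0, "claw": -1}, {"tx": 0, "ty": 0.5, "tz": 0, "wx": 0, "wy": 0, "wz": 0, "claw": -1}, {"tx": 0, "ty": 0.3, "tz": 0.3, "wx": 0, "wy": 0, "wz": 0, "claw": -1}, {"tx": 0, "ty": 0, "tz": 1, "wx": 0, "wy": 0, "wz": 0, "claw": -1}, {"tx": 0, "ty": 0, "tz": 1, "wx": 0, "wy": 0, "wz": 0, "claw": -1}, {"tx": 0, "ty": 0, "tz": 1, "wx": 0, "wy": 0, "wz": 0, "claw": -1}, {"tx": 0, "ty": 0, "tz": 1, "wx": 0, "wy": 0, "wz": 0, "claw": -1}, {"tx": 0, "ty": 0, "tz": 0.8, "wx": 0, "wy": 0, "wz": 0, "claw": 0}])

```text
clock: 8.15
tool_pos: [0.6147, 0.1237, 0.1968]
eef_rot: [1.0, 0.021, 0.001, 0.0]
contact_force: [0.5, 1.0, -0.7]
opening: 0.073
finger_force: 0.0
```

Request:
drive_tool(targets=[{"tx": -0.9, "ty": -0.7, "tz": 0, "wx": 0, "wy": 0, "wz": 0, "claw": 1}, {"tx": -0.9, "ty": -0.7, "tz": 0, "wx": 0, "wy": 0, "wz": 0, "claw": 1}, {"tx": -0.9, "ty": -0.7, "tz": 0, "wx": 0, "wy": 0, "wz": 0, "claw": 1}, {"tx": -0.9, "ty": -0.7, "tz": 0, "wx": 0, "wy": 0, "wz": 0, "claw": 1}, {"tx": -0.9, "ty": -0.7, "tz": 0, "wx": 0, "wy": 0, "wz": 0, "claw": 1}, {"tx": -0.9, "ty": -0.7, "tz": 0, "wx": 0, "wy": 0, "wz": 0, "claw": 1}, {"tx": -0.9, "ty": -0.7, "tz": 0, "wx": 0, "wy": 0, "wz": 0, "claw": 1}, {"tx": -0.9, "ty": -0.7, "tz": 0, "wx": 0, "wy": 0, "wz": 0, "claw": 1}])

```text
clock: 8.95
tool_pos: [0.3974, -0.045, 0.1949]
eef_rot: [1.0, 0.021, 0.001, 0.0]
contact_force: [-0.1, -0.7, -0.2]
opening: 0.796
finger_force: 0.0
```

```bash
python3 meas.py a2
```

```text
low 2838 [616.4 -19.8 211.4  91.9 -86.2] st [-0.3 31. ]
high 1023 [ 624.5 -158.8   88.    70.     1.8] st [   2.  -108.2]
high 1454 [476.1 -38.  139.9  73.8 -81.2] st [-141.2   18.7]
high 1040 [ 4.714e+02 -1.890e+02  8.760e+01  7.120e+01  4.000e-01] st [-152.3 -131.9]
t 9.0 tcp [390.7 -48.7 194.7] st [-227.    11.6] F [-5.2 -3.3  0.8] quat [ 1.     0.018 -0.004  0.002]
```

View pics/a2.png

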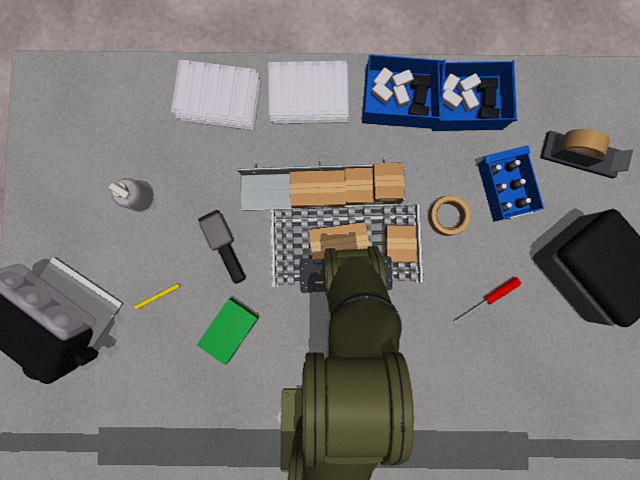

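In the picture lower_b now butts against lower_a (joint at about column 345), with no visible gap. The tool stands behind next_full at (345,270), clear of half_spare. Next I lower it behind the carton.

Request:
drive_tool(targets=[{"tx": 0, "ty": 0, "tz": 0, "wx": 0, "wy": 0, "wz": 0, "claw": 1}, {"tx": 0, "ty": 0, "tz": -0.6, "wx": 0, "wy": 0, "wz": 0, "claw": 1}, {"tx": 0, "ty": 0, "tz": -0.6, "wx": 0, "wy": 0, "wz": 0, "claw": 1}, {"tx": 0, "ty": 0, "tz": -0.6, "wx": 0, "wy": 0, "wz": 0, "claw": 1}, {"tx": 0, "ty": 0, "tz": -0.6, "wx": 0, "wy": 0, "wz": 0, "claw": 1}, {"tx": 0, "ty": 0, "tz": -0.6, "wx": 0, "wy": 0, "wz": 0, "claw": 1}, {"tx": 0, "ty": 0, "tz": 0, "wx": 0, "wy": 0, "wz": 0, "claw": 1}, {"tx": 0, "ty": 0, "tz": 0, "wx": 0, "wy": 0, "wz": 0, "claw": 1}])

```text
clock: 9.8
tool_pos: [0.3992, -0.0435, 0.1044]
eef_rot: [1.0, 0.021, 0.0, 0.0]
contact_force: [-0.8, -0.8, -0.0]
opening: 0.999
finger_force: 0.0
```

```bash
python3 -c "
from h import *;pose();print(r.get_state()['q'].round(2))"
```

```text
t 9.8 tcp [399.2 -43.5 104.4] st [-218.3   16.4] F [-0.8 -0.8 -0. ] quat [1.    0.021 0.    0.   ]
[-0.    0.73 -0.01  2.34  0.08  0.07 -1.61]
```

Request:
drive_tool(targets=[{"tx": 0.1, "ty": 0, "tz": -0.1, "wx": 0, "wy": 0, "wz": 0, "claw": 1}, {"tx": 0.1, "ty": 0, "tz": -0.15, "wx": 0, "wy": 0, "wz": 0, "claw": 1}, {"tx": 0.05, "ty": 0, "tz": -0.15, "wx": 0, "wy": 0, "wz": 0, "claw": 1}, {"tx": 0, "ty": 0, "tz": -0.15, "wx": 0, "wy": 0, "wz": 0, "claw": 1}, {"tx": 0, "ty": 0, "tz": -0.15, "wx": 0, "wy": 0, "wz": 0, "claw": 1}, {"tx": 0, "ty": 0, "tz": -0.15, "wx": 0, "wy": 0, "wz": 0, "claw": 1}, {"tx": 0, "ty": 0, "tz": 0, "wx": 0, "wy": 0, "wz": 0, "claw": 1}, {"tx": 0, "ty": 0, "tz": 0, "wx": 0, "wy": 0, "wz": 0, "claw": 1}])

```text
clock: 10.6
tool_pos: [0.4089, -0.0444, 0.082]
eef_rot: [1.0, 0.021, -0.003, -0.0]
contact_force: [1.1, 0.3, 0.6]
opening: 1.001
finger_force: 0.0
```

```bash
python3 -c "
from h import *;pose();print(r.get_state()['q'].round(3))"
```

```text
t 10.6 tcp [408.9 -44.4  82. ] st [-208.6   15.2] F [1.1 0.3 0.6] quat [ 1.     0.021 -0.003 -0.   ]
[ 0.006  0.786 -0.015  2.32   0.24   0.043 -1.773]
```

Request:
drive_tool(targets=[{"tx": 0.1, "ty": 0.004, "tz": 0, "wx": 0, "wy": 0, "wz": 0, "claw": 1}, {"tx": 0.15, "ty": 0.006, "tz": 0, "wx": 0, "wy": 0, "wz": 0, "claw": 1}, {"tx": 0.2, "ty": 0.008, "tz": 0, "wx": 0, "wy": 0, "wz": 0, "claw": 1}, {"tx": 0.2, "ty": 0.008, "tz": 0, "wx": 0, "wy": 0, "wz": 0, "claw": 1}, {"tx": 0.2, "ty": 0.008, "tz": -0.02, "wx": 0, "wy": 0, "wz": 0, "claw": 1}, {"tx": 0.2, "ty": 0.008, "tz": -0.02, "wx": 0, "wy": 0, "wz": 0, "claw": 1}, {"tx": 0.2, "ty": 0.008, "tz": 0, "wx": 0, "wy": 0, "wz": 0, "claw": 1}, {"tx": 0.2, "ty": 0.008, "tz": 0, "wx": 0, "wy": 0, "wz": 0, "claw": 1}])

```text
clock: 11.4
tool_pos: [0.453, -0.0426, 0.0809]
eef_rot: [1.0, 0.021, -0.003, -0.0]
contact_force: [-1.9, -0.1, 1.0]
opening: 1.001
finger_force: 0.9
```

```bash
python3 meas.py a3;python3 -c "
from h import *;print(r.get_state()['q'].round(3))"
```

```text
low 2852 [617.  -19.1 210.3  93.  -87.6] st [ 0.3 31.7]
high 1013 [ 6.240e+02 -1.587e+02  8.750e+01  6.930e+01  2.000e-01] st [   1.5 -108.1]
high 762 [538.4 -32.3 141.   42.  -76.6] st [-78.8  21.8]
high 684 [ 471.4 -190.4   87.5   67.9    0.6] st [-152.3 -133.3]
t 11.45 tcp [454.7 -42.4  81. ] st [-162.8   15.2] F [ 0.9  0.1 -0.5] quat [ 1.     0.021 -0.002 -0.   ]
[ 0.026  0.797 -0.054  2.19   0.233  0.163 -1.771]
```

Run:
```python
import cv2
i=cv2.imread("pics/a3.png")[145:295,225:435]
cv2.imwrite("pics/crop3.png",cv2.resize(i,(798,570),interpolation=cv2.INTER_CUBIC))
```

```text
(no output)
```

View pics/crop3.png

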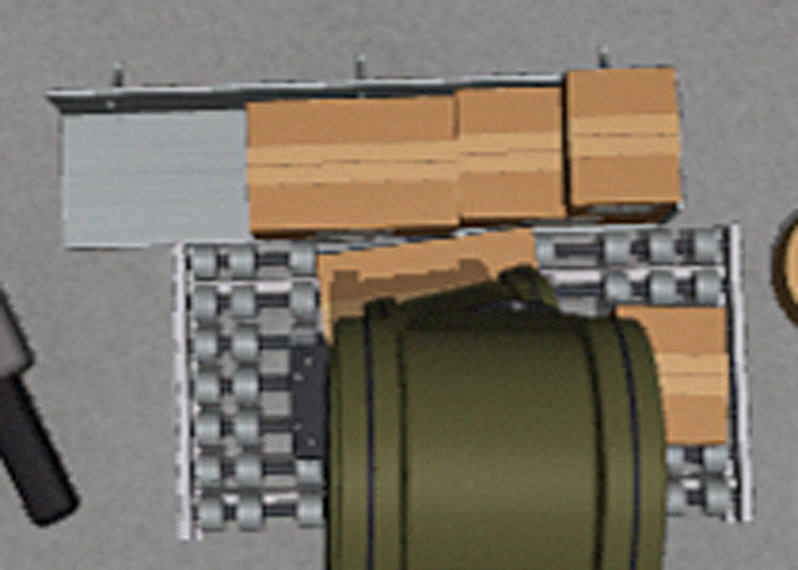

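Request:
drive_tool(targets=[{"tx": 0.15, "ty": 0.006, "tz": -0.02, "wx": 0, "wy": 0, "wz": 0, "claw": 1}, {"tx": 0.2, "ty": 0.008, "tz": -0.02, "wx": 0, "wy": 0, "wz": 0, "claw": 1}, {"tx": 0.2, "ty": 0.008, "tz": 0, "wx": 0, "wy": 0, "wz": 0, "claw": 1}, {"tx": 0.2, "ty": 0.008, "tz": 0, "wx": 0, "wy": 0, "wz": 0, "claw": 1}, {"tx": 0.2, "ty": 0.008, "tz": 0, "wx": 0, "wy": 0, "wz": 0, "claw": 1}, {"tx": 0.2, "ty": 0.008, "tz": 0, "wx": 0, "wy": 0, "wz": 0, "claw": 1}, {"tx": 0.2, "ty": 0.008, "tz": 0, "wx": 0, "wy": 0, "wz": 0, "claw": 1}, {"tx": 0.2, "ty": 0.008, "tz": 0, "wx": 0, "wy": 0, "wz": 0, "claw": 1}])

```text
clock: 12.25
tool_pos: [0.4999, -0.0407, 0.0798]
eef_rot: [1.0, 0.021, -0.003, -0.0]
contact_force: [-1.2, -0.3, -0.3]
opening: 0.999
finger_force: 0.5
```

```bash
python3 meas.py a4
```

```text
low 1927 [617.8 -19.7 211.6  89.5 -85.7] st [ 1.1 31.1]
high 1021 [ 624.4 -158.7   87.9   70.     2.1] st [   1.9 -108.1]
high 566 [570.5 -33.  139.   65.  -82. ] st [-46.7  19.8]
high 426 [ 470.4 -208.2   86.3   32.2    4.1] st [-154.1 -151.1]
t 12.3 tcp [501.3 -40.5  79.8] st [-116.2   15.2] F [ 1.7 -0.2 -0.8] quat [ 1.     0.021 -0.002 -0.001]
```

Request:
drive_tool(targets=[{"tx": 0.2, "ty": 0.008, "tz": 0, "wx": 0, "wy": 0, "wz": 0, "claw": 1}, {"tx": 0.2, "ty": 0.008, "tz": 0, "wx": 0, "wy": 0, "wz": 0, "claw": 1}, {"tx": 0.2, "ty": 0.008, "tz": 0, "wx": 0, "wy": 0, "wz": 0, "claw": 1}, {"tx": 0.2, "ty": 0.008, "tz": 0, "wx": 0, "wy": 0, "wz": 0, "claw": 1}, {"tx": 0.2, "ty": 0.008, "tz": 0, "wx": 0, "wy": 0, "wz": 0, "claw": 1}, {"tx": 0.2, "ty": 0.008, "tz": 0, "wx": 0, "wy": 0, "wz": 0, "claw": 1}, {"tx": 0.2, "ty": 0.008, "tz": 0, "wx": 0, "wy": 0, "wz": 0, "claw": 1}, {"tx": 0.1, "ty": 0.004, "tz": 0, "wx": 0, "wy": 0, "wz": 0, "claw": 1}])

```text
clock: 13.1
tool_pos: [0.5446, -0.0394, 0.0796]
eef_rot: [1.0, 0.021, -0.003, -0.0]
contact_force: [-2.5, 0.6, -2.5]
opening: 0.998
finger_force: 1.1
```

```bash
python3 meas.py a5
```

```text
low 602 [6.121e+02 5.320e+01 8.890e+01 6.630e+01 3.000e-01] st [ -1.5 104.2]
high 978 [ 6.241e+02 -1.585e+02  8.810e+01  6.960e+01 -4.000e-01] st [   1.6 -107.9]
high 230 [606.9  20.8  64.3  24.4   4.8] st [-8.1 72. ]
high 290 [ 470.4 -213.9   85.4   20.6    3.6] st [-154.3 -156.8]
t 13.15 tcp [545.  -39.3  79.6] st [-72.4  14.6] F [-0.7  0.2 -1.4] quat [ 1.     0.021 -0.003 -0.   ]
```

Request:
drive_tool(targets=[{"tx": 0.1, "ty": 0.004, "tz": -0.03, "wx": 0, "wy": 0, "wz": 0, "claw": 1}, {"tx": 0.1, "ty": 0.004, "tz": -0.03, "wx": 0, "wy": 0, "wz": 0, "claw": 1}, {"tx": 0.1, "ty": 0.004, "tz": 0, "wx": 0, "wy": 0, "wz": 0, "claw": 1}, {"tx": 0.1, "ty": 0.004, "tz": 0, "wx": 0, "wy": 0, "wz": 0, "claw": 1}, {"tx": 0.1, "ty": 0.004, "tz": 0, "wx": 0, "wy": 0, "wz": 0, "claw": 1}, {"tx": 0.05, "ty": 0.002, "tz": 0, "wx": 0, "wy": 0, "wz": 0, "claw": 1}, {"tx": 0.05, "ty": 0.002, "tz": 0, "wx": 0, "wy": 0, "wz": 0, "claw": 1}, {"tx": 0, "ty": 0, "tz": 0, "wx": 0, "wy": 0, "wz": 0, "claw": 1}])

```text
clock: 13.95
tool_pos: [0.5626, -0.0381, 0.0779]
eef_rot: [1.0, 0.021, -0.003, -0.0]
contact_force: [-2.0, 0.1, -1.9]
opening: 0.999
finger_force: 1.0
```

```bash
python3 -c "
from h import *
pose();s=vision.snapshot('side');cv2.imwrite('pics/s6.png',s['image'])
cv2.imwrite('pics/s6c.png',cv2.resize(s['image'][150:300,230:430],(800,600),interpolation=cv2.INTER_CUBIC))"
```

```text
t 13.95 tcp [562.6 -38.1  77.9] st [-54.8  15. ] F [-2.   0.1 -1.9] quat [ 1.     0.021 -0.003 -0.   ]
```

View pics/s6c.png

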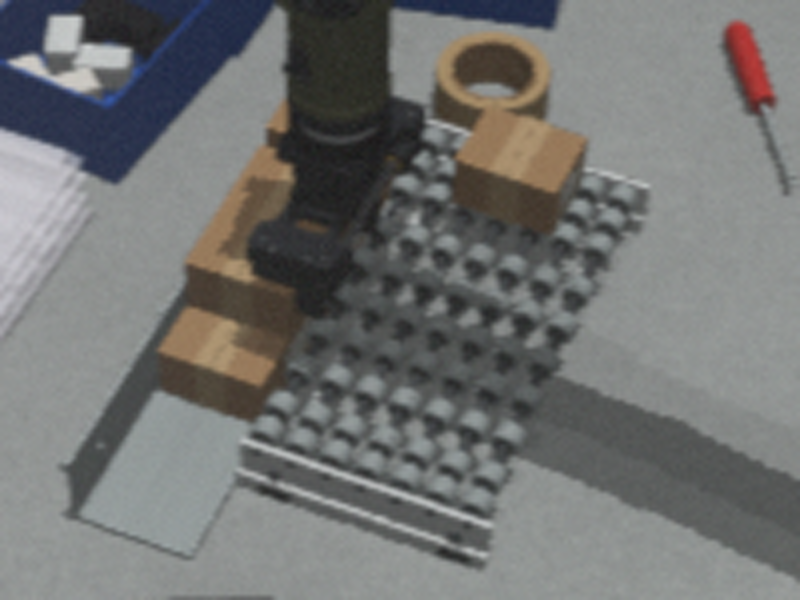

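next_full now lies flat on the second course at crop (240,240), near the fence and left of half_laid. I push on gently until it meets the fence.

Request:
drive_tool(targets=[{"tx": 0.04, "ty": 0.002, "tz": 0, "wx": 0, "wy": 0, "wz": 0, "claw": 1}, {"tx": 0.04, "ty": 0.002, "tz": 0, "wx": 0, "wy": 0, "wz": 0, "claw": 1}, {"tx": 0.04, "ty": 0.002, "tz": 0, "wx": 0, "wy": 0, "wz": 0, "claw": 1}, {"tx": 0.04, "ty": 0, "tz": 0, "wx": 0, "wy": 0, "wz": 0, "claw": 1}, {"tx": 0, "ty": 0, "tz": 0, "wx": 0, "wy": 0, "wz": 0, "claw": 1}, {"tx": 0, "ty": 0, "tz": 0, "wx": 0, "wy": 0, "wz": 0, "claw": 1}, {"tx": 0, "ty": 0, "tz": 0, "wx": 0, "wy": 0, "wz": 0, "claw": 1}, {"tx": 0, "ty": 0, "tz": 0, "wx": 0, "wy": 0, "wz": 0, "claw": 1}])

```text
clock: 14.8
tool_pos: [0.5673, -0.0379, 0.078]
eef_rot: [1.0, 0.021, -0.003, -0.0]
contact_force: [-2.5, -0.5, -1.1]
opening: 0.997
finger_force: 0.9
```

Request:
drive_tool(targets=[{"tx": 0.03, "ty": 0, "tz": 0, "wx": 0, "wy": 0, "wz": 0, "claw": 1}, {"tx": 0.03, "ty": 0, "tz": 0, "wx": 0, "wy": 0, "wz": 0, "claw": 1}, {"tx": 0, "ty": 0, "tz": 0, "wx": 0, "wy": 0, "wz": 0, "claw": 1}, {"tx": 0, "ty": 0, "tz": 0, "wx": 0, "wy": 0, "wz": 0, "claw": 1}, {"tx": 0, "ty": 0, "tz": 0, "wx": 0, "wy": 0, "wz": 0, "claw": 1}, {"tx": 0, "ty": 0, "tz": 0, "wx": 0, "wy": 0, "wz": 0, "claw": 1}, {"tx": 0, "ty": 0, "tz": 0, "wx": 0, "wy": 0, "wz": 0, "claw": 1}, {"tx": 0, "ty": 0, "tz": 0, "wx": 0, "wy": 0, "wz": 0, "claw": 1}])

```text
clock: 15.6
tool_pos: [0.5681, -0.0381, 0.0779]
eef_rot: [1.0, 0.021, -0.004, -0.0]
contact_force: [-4.6, 0.3, 0.9]
opening: 0.997
finger_force: 2.6
```

```bash
python3 -c "from h import *;pose()"
```

```text
t 15.6 tcp [568.1 -38.1  77.9] st [-49.3  14.8] F [-4.6  0.3  0.9] quat [ 1.     0.021 -0.004 -0.   ]
```

Request:
drive_tool(targets=[{"tx": 0.03, "ty": 0, "tz": 0, "wx": 0, "wy": 0, "wz": 0, "claw": 1}, {"tx": 0.03, "ty": 0, "tz": 0, "wx": 0, "wy": 0, "wz": 0, "claw": 1}, {"tx": 0, "ty": 0, "tz": 0, "wx": 0, "wy": 0, "wz": 0, "claw": 1}, {"tx": 0, "ty": 0, "tz": 0, "wx": 0, "wy": 0, "wz": 0, "claw": 1}, {"tx": 0, "ty": 0, "tz": 0, "wx": 0, "wy": 0, "wz": 0, "claw": 1}, {"tx": 0, "ty": 0, "tz": 0, "wx": 0, "wy": 0, "wz": 0, "claw": 1}, {"tx": 0, "ty": 0, "tz": 0, "wx": 0, "wy": 0, "wz": 0, "claw": 1}, {"tx": 0, "ty": 0, "tz": 0, "wx": 0, "wy": 0, "wz": 0, "claw": 1}])

```text
clock: 16.4
tool_pos: [0.5681, -0.0381, 0.0779]
eef_rot: [1.0, 0.021, -0.005, -0.0]
contact_force: [-7.9, 0.4, 5.0]
opening: 0.999
finger_force: 4.4
```

Request:
drive_tool(targets=[{"tx": -0.4, "ty": 0, "tz": 0, "wx": 0, "wy": 0, "wz": 0, "claw": 1}, {"tx": -1, "ty": 0, "tz": 0, "wx": 0, "wy": 0, "wz": 0, "claw": 1}, {"tx": -0.5, "ty": 0, "tz": 0.5, "wx": 0, "wy": 0, "wz": 0, "claw": 1}, {"tx": 0, "ty": 0, "tz": 1, "wx": 0, "wy": 0, "wz": 0, "claw": 0}, {"tx": 0, "ty": 0, "tz": 1, "wx": 0, "wy": 0, "wz": 0, "claw": -1}, {"tx": 0, "ty": 0, "tz": 1, "wx": 0, "wy": 0, "wz": 0, "claw": -1}, {"tx": 0, "ty": 0.5, "tz": 0.5, "wx": 0, "wy": 0, "wz": 0, "claw": -1}, {"tx": 0, "ty": 1, "tz": 0, "wx": 0, "wy": 0, "wz": 0, "claw": -1}])

```text
clock: 17.2
tool_pos: [0.5177, 0.005, 0.2011]
eef_rot: [1.0, 0.018, 0.002, 0.0]
contact_force: [0.2, 0.6, -0.1]
opening: 0.571
finger_force: 0.0
```

Request:
drive_tool(targets=[{"tx": 0, "ty": 1, "tz": 0, "wx": 0, "wy": 0, "wz": 0, "claw": -1}, {"tx": 0, "ty": 1, "tz": 0, "wx": 0, "wy": 0, "wz": 0, "claw": -1}, {"tx": 0, "ty": 1, "tz": 0, "wx": 0, "wy": 0, "wz": 0, "claw": -1}, {"tx": 0, "ty": 1, "tz": 0, "wx": 0, "wy": 0, "wz": 0, "claw": -1}, {"tx": 0.2, "ty": 0.5, "tz": 0, "wx": 0, "wy": 0, "wz": 0, "claw": -1}, {"tx": 1, "ty": 0, "tz": 0, "wx": 0, "wy": 0, "wz": 0, "claw": -1}, {"tx": 1, "ty": 0, "tz": 0, "wx": 0, "wy": 0, "wz": 0, "claw": -1}, {"tx": 0.8, "ty": 0, "tz": 0, "wx": 0, "wy": 0, "wz": 0, "claw": -1}])

```text
clock: 18.0
tool_pos: [0.6071, 0.1413, 0.1986]
eef_rot: [1.0, 0.02, -0.001, -0.0]
contact_force: [-0.1, 0.8, -0.3]
opening: 0.005
finger_force: 0.0
```

```bash
python3 meas.py a7
```

```text
low 179 [ 623.  -117.5   85.7   13.7    2.6] st [  2.2 -66.9]
low 449 [611.6  59.5  88.1  48.8   2.6] st [ -1.8 110.5]
high 2046 [620.3 -35.5 140.6  88.9 -87.4] st [ 2.9 15.2]
high 1018 [ 624.  -158.7   87.5   69.2    0.8] st [   1.5 -108.1]
high 1073 [ 4.710e+02 -1.888e+02  8.760e+01  7.080e+01 -2.000e-01] st [-152.6 -131.7]
t 18.05 tcp [611.1 140.7 198.6] st [  1.1 191.6] F [ 5.4  0.7 -0.2] quat [ 1.     0.019  0.002 -0.001]
```

Request:
drive_tool(targets=[{"tx": 0.1, "ty": -0.8, "tz": 0, "wx": 0, "wy": 0, "wz": 0, "claw": -1}, {"tx": 0.1, "ty": -0.8, "tz": 0, "wx": 0, "wy": 0, "wz": 0, "claw": -1}, {"tx": 0, "ty": -0.6, "tz": -0.4, "wx": 0, "wy": 0, "wz": 0, "claw": -1}, {"tx": 0, "ty": 0, "tz": -0.8, "wx": 0, "wy": 0, "wz": 0, "claw": -1}, {"tx": 0, "ty": 0, "tz": -0.8, "wx": 0, "wy": 0, "wz": 0, "claw": -1}, {"tx": 0, "ty": 0, "tz": -0.8, "wx": 0, "wy": 0, "wz": 0, "claw": -1}, {"tx": 0, "ty": 0, "tz": -0.8, "wx": 0, "wy": 0, "wz": 0, "claw": -1}, {"tx": 0, "ty": 0, "tz": 0, "wx": 0, "wy": 0, "wz": 0, "claw": -1}])

```text
clock: 18.85
tool_pos: [0.6084, 0.0748, 0.0873]
eef_rot: [1.0, 0.021, -0.005, 0.0]
contact_force: [0.2, -0.0, 0.2]
opening: 0.001
finger_force: 0.0
```

```bash
python3 -c "from h import *;pose()"
```

```text
t 18.85 tcp [608.4  74.8  87.3] st [ -4.4 125.9] F [ 0.2 -0.   0.2] quat [ 1.     0.021 -0.005  0.   ]
```

Request:
drive_tool(targets=[{"tx": 0.15, "ty": -0.1, "tz": -0.15, "wx": 0, "wy": 0, "wz": 0, "claw": -1}, {"tx": 0.1, "ty": -0.1, "tz": -0.1, "wx": 0, "wy": 0, "wz": 0, "claw": -1}, {"tx": 0.01, "ty": -0.2, "tz": 0, "wx": 0, "wy": 0, "wz": 0, "claw": -1}, {"tx": 0.01, "ty": -0.2, "tz": 0, "wx": 0, "wy": 0, "wz": 0, "claw": -1}, {"tx": 0.01, "ty": -0.15, "tz": 0, "wx": 0, "wy": 0, "wz": 0, "claw": -1}, {"tx": 0.01, "ty": -0.15, "tz": 0, "wx": 0, "wy": 0, "wz": 0, "claw": -1}, {"tx": 0.01, "ty": -0.15, "tz": 0, "wx": 0, "wy": 0, "wz": 0, "claw": -1}, {"tx": 0.005, "ty": -0.1, "tz": 0, "wx": 0, "wy": 0, "wz": 0, "claw": -1}])

```text
clock: 19.65
tool_pos: [0.6185, 0.0446, 0.083]
eef_rot: [1.0, 0.022, -0.003, -0.002]
contact_force: [-1.9, 6.7, 3.6]
opening: 0.004
finger_force: 3.2
```

Request:
drive_tool(targets=[{"tx": 0.005, "ty": -0.1, "tz": 0, "wx": 0, "wy": 0, "wz": 0, "claw": -1}, {"tx": 0.005, "ty": -0.1, "tz": 0, "wx": 0, "wy": 0, "wz": 0, "claw": -1}, {"tx": 0, "ty": 0, "tz": 0, "wx": 0, "wy": 0, "wz": 0, "claw": -1}, {"tx": 0, "ty": 0, "tz": 0, "wx": 0, "wy": 0, "wz": 0, "claw": -1}, {"tx": 0, "ty": 0, "tz": 0, "wx": 0, "wy": 0, "wz": 0, "claw": -1}, {"tx": 0, "ty": 0, "tz": 0, "wx": 0, "wy": 0, "wz": 0, "claw": -1}, {"tx": 0, "ty": 0, "tz": 0, "wx": 0, "wy": 0, "wz": 0, "claw": -1}, {"tx": 0, "ty": 0, "tz": 0, "wx": 0, "wy": 0, "wz": 0, "claw": -1}])

```text
clock: 20.45
tool_pos: [0.6188, 0.0382, 0.083]
eef_rot: [1.0, 0.022, -0.003, -0.002]
contact_force: [-0.8, 3.9, 2.5]
opening: 0.007
finger_force: 2.6
```

```bash
python3 meas.py a8
```

```text
high 804 [623.2 -89.8  87.7  57.4   1.8] st [  3.6 -39.2]
high 1018 [ 624.4 -158.8   88.3   69.3    0.7] st [   1.9 -108.2]
high 1072 [ 4.712e+02 -1.890e+02  8.760e+01  7.120e+01  1.000e-01] st [-152.5 -131.9]
t 20.5 tcp [618.8  38.1  83. ] st [ 4.5 88.8] F [-2.3  5.6  3.2] quat [ 1.     0.022 -0.003 -0.002]
```

Request:
drive_tool(targets=[{"tx": 0, "ty": -0.05, "tz": 0, "wx": 0, "wy": 0, "wz": 0, "claw": -1}, {"tx": 0, "ty": -0.05, "tz": 0, "wx": 0, "wy": 0, "wz": 0, "claw": -1}, {"tx": 0, "ty": -0.05, "tz": 0, "wx": 0, "wy": 0, "wz": 0, "claw": -1}, {"tx": 0, "ty": -0.03, "tz": 0, "wx": 0, "wy": 0, "wz": 0, "claw": -1}, {"tx": 0, "ty": 0, "tz": 0, "wx": 0, "wy": 0, "wz": 0, "claw": -1}, {"tx": 0, "ty": 0, "tz": 0, "wx": 0, "wy": 0, "wz": 0, "claw": -1}, {"tx": 0, "ty": 0, "tz": 0, "wx": 0, "wy": 0, "wz": 0, "claw": -1}, {"tx": 0, "ty": 0, "tz": 0, "wx": 0, "wy": 0, "wz": 0, "claw": -1}])

```text
clock: 21.3
tool_pos: [0.619, 0.033, 0.083]
eef_rot: [1.0, 0.022, -0.003, -0.002]
contact_force: [-1.1, 4.8, 2.0]
opening: 0.004
finger_force: 2.8
```

Request:
drive_tool(targets=[{"tx": 0, "ty": -0.03, "tz": 0, "wx": 0, "wy": 0, "wz": 0, "claw": -1}, {"tx": 0, "ty": -0.03, "tz": 0, "wx": 0, "wy": 0, "wz": 0, "claw": -1}, {"tx": 0, "ty": 0, "tz": 0, "wx": 0, "wy": 0, "wz": 0, "claw": -1}, {"tx": 0, "ty": 0, "tz": 0, "wx": 0, "wy": 0, "wz": 0, "claw": -1}, {"tx": 0, "ty": 0, "tz": 0, "wx": 0, "wy": 0, "wz": 0, "claw": -1}, {"tx": 0, "ty": 0, "tz": 0, "wx": 0, "wy": 0, "wz": 0, "claw": -1}, {"tx": 0, "ty": 0, "tz": 0, "wx": 0, "wy": 0, "wz": 0, "claw": -1}, {"tx": 0, "ty": 0, "tz": 0, "wx": 0, "wy": 0, "wz": 0, "claw": -1}])

```text
clock: 22.1
tool_pos: [0.6191, 0.0321, 0.083]
eef_rot: [1.0, 0.022, -0.003, -0.003]
contact_force: [-1.3, 7.3, 2.8]
opening: 0.002
finger_force: 3.4
```

Request:
drive_tool(targets=[{"tx": 0, "ty": -0.03, "tz": 0, "wx": 0, "wy": 0, "wz": 0, "claw": -1}, {"tx": 0, "ty": -0.03, "tz": 0, "wx": 0, "wy": 0, "wz": 0, "claw": -1}, {"tx": 0, "ty": 0, "tz": 0, "wx": 0, "wy": 0, "wz": 0, "claw": -1}, {"tx": 0, "ty": 0, "tz": 0, "wx": 0, "wy": 0, "wz": 0, "claw": -1}, {"tx": 0, "ty": 0, "tz": 0, "wx": 0, "wy": 0, "wz": 0, "claw": -1}, {"tx": 0, "ty": 0, "tz": 0, "wx": 0, "wy": 0, "wz": 0, "claw": -1}, {"tx": 0, "ty": 0, "tz": 0, "wx": 0, "wy": 0, "wz": 0, "claw": -1}, {"tx": 0, "ty": 0, "tz": 0, "wx": 0, "wy": 0, "wz": 0, "claw": -1}])

```text
clock: 22.9
tool_pos: [0.6191, 0.032, 0.083]
eef_rot: [1.0, 0.023, -0.003, -0.004]
contact_force: [-0.7, 9.3, 1.2]
opening: 0.009
finger_force: 4.8
```

Request:
drive_tool(targets=[{"tx": 0, "ty": -0.04, "tz": 0, "wx": 0, "wy": 0, "wz": 0, "claw": -1}, {"tx": 0, "ty": -0.04, "tz": 0, "wx": 0, "wy": 0, "wz": 0, "claw": -1}, {"tx": 0, "ty": 0, "tz": 0, "wx": 0, "wy": 0, "wz": 0, "claw": -1}, {"tx": 0, "ty": 0, "tz": 0, "wx": 0, "wy": 0, "wz": 0, "claw": -1}, {"tx": 0, "ty": 0, "tz": 0, "wx": 0, "wy": 0, "wz": 0, "claw": -1}, {"tx": 0, "ty": 0, "tz": 0, "wx": 0, "wy": 0, "wz": 0, "claw": -1}, {"tx": 0, "ty": 0, "tz": 0, "wx": 0, "wy": 0, "wz": 0, "claw": -1}, {"tx": 0, "ty": 0, "tz": 0, "wx": 0, "wy": 0, "wz": 0, "claw": -1}])

```text
clock: 23.7
tool_pos: [0.619, 0.032, 0.0831]
eef_rot: [1.0, 0.024, -0.002, -0.005]
contact_force: [-1.6, 12.0, 2.5]
opening: 0.003
finger_force: 6.5
```

Request:
drive_tool(targets=[{"tx": 0, "ty": 0.3, "tz": 0, "wx": 0, "wy": 0, "wz": 0, "claw": -1}, {"tx": 0, "ty": 0.8, "tz": 0, "wx": 0, "wy": 0, "wz": 0, "claw": -1}, {"tx": 0, "ty": 0.4, "tz": 0.5, "wx": 0, "wy": 0, "wz": 0, "claw": -1}, {"tx": 0, "ty": 0, "tz": 1, "wx": 0, "wy": 0, "wz": 0, "claw": -1}, {"tx": 0, "ty": 0, "tz": 1, "wx": 0, "wy": 0, "wz": 0, "claw": -1}, {"tx": 0, "ty": 0, "tz": 1, "wx": 0, "wy": 0, "wz": 0, "claw": -1}, {"tx": 0, "ty": 0.5, "tz": 1, "wx": 0, "wy": 0, "wz": 0, "claw": -1}, {"tx": -0.5, "ty": 1, "tz": 0.5, "wx": 0, "wy": 0, "wz": 0, "claw": -1}])

```text
clock: 24.5
tool_pos: [0.6073, 0.1105, 0.2365]
eef_rot: [1.0, 0.018, 0.001, 0.001]
contact_force: [0.3, 0.3, 0.6]
opening: 0.004
finger_force: 0.0
```

Request:
drive_tool(targets=[{"tx": -0.5, "ty": 1, "tz": 0, "wx": 0, "wy": 0, "wz": 0, "claw": -1}, {"tx": -0.5, "ty": 1, "tz": 0, "wx": 0, "wy": 0, "wz": 0, "claw": -1}, {"tx": -0.5, "ty": 1, "tz": 0, "wx": 0, "wy": 0, "wz": 0, "claw": -1}, {"tx": -0.5, "ty": 1, "tz": 0, "wx": 0, "wy": 0, "wz": 0, "claw": -1}, {"tx": -0.5, "ty": 1, "tz": 0, "wx": 0, "wy": 0, "wz": 0, "claw": -1}, {"tx": -0.3, "ty": 0.5, "tz": 0, "wx": 0, "wy": 0, "wz": 0, "claw": -1}, {"tx": 0, "ty": 0, "tz": 0, "wx": 0, "wy": 0, "wz": 0, "claw": -1}, {"tx": 0, "ty": 0, "tz": 0, "wx": 0, "wy": 0, "wz": 0, "claw": -1}])

```text
clock: 25.3
tool_pos: [0.5207, 0.2779, 0.2332]
eef_rot: [1.0, 0.021, -0.002, 0.0]
contact_force: [0.7, -0.9, 0.7]
opening: 0.005
finger_force: 0.0
```

```bash
python3 meas.py a9
python3 - <<'E'
from h import *
i=cv2.imread("pics/a9.png")[145:295,225:435]
j=vision.snapshot("side")["image"][150:300,230:430]
cv2.imwrite("pics/f9.png",np.hstack([cv2.resize(i,(400,290),interpolation=cv2.INTER_CUBIC),cv2.resize(j,(400,290),interpolation=cv2.INTER_CUBIC)]))
E
```

```text
low 955 [612.7  50.6  89.1  70.9   2.1] st [ -1.  101.5]
high 3040 [622.5 -89.1 209.   89.1 -87.9] st [  2.9 -38.5]
high 1070 [ 4.712e+02 -1.889e+02  8.770e+01  7.040e+01  1.000e-01] st [-152.5 -131.8]
t 25.35 tcp [521.1 277.  233. ] st [-83.1 331.6] F [ 0.4 -0.2  0.2] quat [ 1.     0.02  -0.002  0.   ]
```

View pics/f9.png

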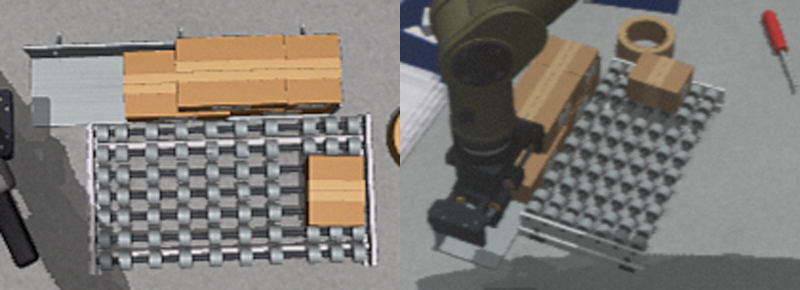

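The final view shows next_full flush in line with half_laid (joint at about (283,70) left half), bridging the joint below, with half_spare still at (335,190). One last numeric check on how it sits against the fence:

Run:
```python
from h import *
s=vision.snapshot("top");P=cloud(s);b=brown(s)
S=(P[...,:2]*1000-O)@R
m=b&(P[...,2]>.098)&(P[...,2]<.116)&(S[...,0]>-60)
for n,y0,y1 in(("next",-70,80),("nextL",20,64),("nextR",-70,-20),("half",-145,-76)):
    k=m&(S[...,1]>y0)&(S[...,1]<y1);c=rect(P,k);print(n,c,st(c[:2]),np.percentile(S[k][:,0],[1,99]).round(1),P[k][:,2].mean().round(4))
    if n=="next":
        e=[(S[k&(abs(S[...,1]-y)<3)][:,0].max(),S[k&(abs(S[...,1]-y)<3)][:,0].min()) for y in range(-65,66,10)];e=np.array(e);print(np.degrees(np.polyfit(range(-65,66,10),e,1)[0]/1).round(2))
```

```text
next [621.2 -52.5 136.2  88.8 -87.5] [ 3.1 -1.8] [-40.5  46.2] 0.1062
[-0.38 -0.14]
nextL [619.3  -8.7  88.9  43.9   2.4] [ 3.1 42. ] [-40.5  46.7] 0.1062
nextR [623.2 -95.6  88.5  49.9   2.4] [  3.3 -45. ] [-40.1  46.4] 0.1062
half [ 624.6 -160.1   88.3   66.7    2.4] [   2.  -109.5] [-41.6  44.8] 0.1063
```

```bash
python3 -c "
from plant import workorder;print(workorder.finish_job())"
```

```text
the job is handed in; nothing more can be done
None
```

The job is handed in at about 25 s on the robot clock. lower_b butts tight against lower_a. next_full lies flat and square on the second course, against the fence and half_laid, bridging the joint below. half_spare has not moved and I did nothing to the other items; no verdict came back.

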